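Preset the resection jig and hang its cutting block

ROBOT

A 6-joint arm with a two-finger parallel gripper is mounted at the origin on the work surface. World frame = base frame: x ahead of the robot, y to its left, z up, the work surface at z = 0. Lengths are in m, angles in rad, forces in N, time in s.
With the tool pointing down it reaches from about 0.275 to 0.825 m from the base axis. Payload 4.9 kg.
Tool frame: the origin (TCP) lies at the very end of the fingers, on their centre line; the grasp point (between the pads) lies 19 mm behind it; x points along the fingers, y is the direction in which the jaws open and shut, and the axes are right-handed (so a half turn about x gives the same grasp; the last joint's range is limited). The gripper opens to 85 mm and grips with 20 to 120 N. Pads are 22 mm wide; open, the fingers measure 114 mm over their backs; the gripper's body (76 mm by 85 mm) begins 54 mm behind the grasp point. The pads swing forward as they close: fully open they stand 13 mm farther back than shut.
Start: joints at [-1.467, 0.326, -0.193, 1.052, 0, 1.437], TCP at [0.13, -0.535, 0.231] pointing down, gripper open.
Joint ranges: [-2.65, 2.65], [-0.97, 1.79], [-1.3, 1.35], [-1.93, 2.1], [-1.47, 1.37], [-3.14, 3.14]. Speed limits (rad/s): [2.57, 2.57, 3.14, 3.14, 3.14, 3.14].

INTERFACE

Orientations are given as [roll, pitch, yaw] about the fixed x, y, z axes, in that order (R = Rz(yaw) Ry(pitch) Rx(roll)).
In Python, from plant import env gives the robot as it stands.
- The arm moves only by the tool move_arm, never from a script. Its argument "increments" is a list of rows, each a list of 5 numbers: the finger opening in cm, from 0 to 8.54, then the shift along the tool's x, y, z in cm, then the turn about the tool's x in degrees. A call has 1 to 10 rows; each row is the pose to reach, as a shift and turn from the pose commanded when the call began, along the tool's axes at that moment; what a row does not reach only later rows make up. A row lasts 1/8 s, in which the tool goes at most 62.5 mm and 10.7 degrees, less where a joint would pass 70% of its speed; a pose out of reach is approached as far as the arm can. A call with a gripper value outside its range is refused whole. The fingers move at their own pace and stop on an object; "grip_force" is the grip in N (left out, the last holds). Time passes only in rows, so rows that repeat a pose let the fingers close. It gives the time, the measured TCP pose, the force and the opening at its end, in the units of the state.
- env.read_state(): the state, without advancing time (a new reading comes with each control period).
- env.capture(name): name is "scene" or "side" or "wrist"; returns the picture (480x640x3 uint8, red, green, blue); there is no depth.
- env.calibration(name): a dict with "fov_y" (degrees; the focal length in pixels is half the picture's height over the tangent of half this angle, whatever the lens; pixels are square), "cx", "cy" (the principal point, pixels), "rvec" (rotation vector, rad) and "tvec" (3), from world to camera coordinates, as OpenCV has them; the wrist camera has in their place "hand_eye" (4x4, takes a point from camera to tool coordinates, whose origin is the TCP and whose axes are the tool frame's). Camera axes: x right, y down, z forward; pixel columns grow to the right and rows downward; lengths in m; the calibration is good to about 2 mm. A picture is of the moment at which its call begins: read the wrist's pose just before it. calibration takes no time and is no camera call.
- env.job_done(): hands the job in, once; it reports no verdict.
The state is a dict: "clock": time; "q": joint angles; "qd": joint speeds; "tau": joint torques, N m; "ee_pos": TCP position; "tcp_rot": TCP orientation; "wrist_force": force on the tool from outside, world axes, zero at the start; "moment": the same for the moment, N m; "opening": finger opening in m.
Only numpy, scipy, OpenCV 4.12 (cv2) and the standard library are available. Lean on these libraries where they do the work, as an engineer would, in place of code of your own. Each camera call takes 0.05 s, during which the arm holds its last target.

TASK

Get the resection jig ready: wind its depth knob clockwise all the way to the stop, then back it off exactly five clicks. Hang the steel cutting block from the green tray on the jig's front plate: both headed studs through the teardrop slots, then pressed down until fully seated; let go and leave the jig standing set like that. Do not disturb the red bottle, the pin jar or the blue trial insert.

Things in the scene. Friction and masses are not known exactly. Their poses are not given: they have to be found in the camera images.
- depth_knob (a joint): depth knob on top of the jig, vertical axis; rad, 0 at its clockwise stop (seen from above), grows counter-clockwise, other end 5.76. A ball detent clicks every 0.5236 rad (0 is a click) and draws the released knob into the nearest click; turning takes under 0.1 N m. Orange line on its top: at 0 it points to the front plate, at the long red mark of the black scale ring; marks are 1 click apart.
- knob_grip (a point): on the knob's axis, at the height to grip: 8 mm below the flat top. Dark knurled cylinder, 34 mm diameter, 30 mm high. 23 mm below this point is the top of the black scale ring (47 mm across), 26 mm below it the flat top of the steel housing (78 x 48 mm); nothing of the jig stands higher beside the knob. The point turns with the knob.
- jig: the jig on its heavy stand, fixed to the desk, 141 mm high; origin: centre of the underside. Its x axis (roughly opposite to the robot's x) points from the upright front plate, face at x = -41 to -52 mm on the side away from the robot, to the knob, axis at x = +30 mm; z up. Base plate 130 x 110 mm, 12 mm thick. Each counter-clockwise click drives the front plate 1 mm along -x; it moves only with the knob.
- seat (a point): on the front face of the front plate (aluminium, 48 mm wide, 4 mm thick, from 26.5 mm below to 33.5 mm above this point), midway between the resting places of the two stud shanks at the bottom of the slots; axes as the jig's: x into the jig, y along the plate, z up. Moves with the plate. The base plate's top is 59.5 mm lower, the knob's top 69.5 mm higher.
- window (a point): 19.5 mm above seat, same axes: midway between the centres of the windows of the two teardrop slots, at y = -12 and +12 mm. Each window is 14 mm wide and 16 mm high; from 8 to 14 mm below this point a funnel narrows to a channel 7.5 mm wide, floor 22 mm below this point. Behind the plate 14 mm or more are free. Over 20 N along x on the plate could force the knob round.
- block_center (a point): centre of the steel cutting block (22 mm along x, 54 mm along y, 38 mm high along z; about 0.25 kg), loose, standing upright on the tray's floor. x points out of the back face, which carries the studs and roughly faces the robot; the front face has a thin black saw slot. Gripped from above across its 54 mm (along y), on the bare sides.
- studs (a point): on the block's back face midway between its two studs; axes as block_center, from which it is +11 mm in x, +9 mm in z. Studs along +x at y = -12 and +12 mm: shank 5 mm diameter, 5.5 mm long, then a head 9 mm diameter, 4 mm thick. With the block hung, this point lies on seat with the same axes; it then has 1.5 mm of play in x and leans up to 4 degrees.
- tray: green perforated instrument tray, heavy, fixed; 250 mm along x, 300 mm along y; walls 50 mm high, 4 mm thick; floor 4 mm thick. Origin: centre of the underside. From x = +40 mm on it is filled by a fixed grey comb with instruments, up to 45 mm high; block and blue insert lie on the free floor at -x, one on the left, one on the right, some 140 mm apart.
- bottle_center (a point): bystander: red plastic bottle, 56 mm diameter, 150 mm high, loose, standing on the robot's side of the jig; its centre, half-way up
- jar_center (a point): bystander: small clear jar of pins with a blue lid, 52 mm diameter, 85 mm high, loose, standing on the robot's side of the jig; its centre, half-way up
- insert_center (a point): bystander: blue plastic trial insert, 40 mm along x, 56 mm along y, 9 mm high with a 12 mm wide peg 16 mm high, loose, lying in the tray; the point lies 5 mm above its underside
Things that resemble listed ones, but are neither listed nor needed, are in the scene too. There is more than one size of the part that bears block_center; the job needs the larger.

How it is judged:
On the way:
1. the depth knob has been wound clockwise to its stop (value of joint depth_knob below 0.1 rad), for 0.1 s.
At the end, for the whole second after the job is handed in: after having been at its stop, the depth knob rests five clicks back from it (2.618 rad, within 0.2), and the cutting block hangs at rest, both studs at the bottom of their slots: studs within 4 mm (x) and 3 mm (y, z) of seat, leaning under 8 degrees (value of joint depth_knob between 2.418 and 2.818 rad and velocity of joint depth_knob between -0.1 and 0.1 rad/s and x of studs in the frame of seat between -0.004 and 0.004 m and y of studs in the frame of seat between -0.003 and 0.003 m and z of studs in the frame of seat between -0.003 and 0.003 m and angle between the z axis of studs and the z axis of seat, either way round below 0.14 rad and angle between the x axis of studs and the x axis of seat, either way round below 0.16 rad and linear speed of cutting_block below 0.02 m/s); the robot touches nothing.
It fails at once if the red bottle was pushed more than 20 mm or tipped over (distance of bottle_center from where it was at the start of the episode above 0.02 m or angle between bottle_center's own z axis and vertical above 0.5 rad).
It fails at once if the pin jar was pushed more than 20 mm or tipped over (distance of jar_center from where it was at the start of the episode above 0.02 m or angle between jar_center's own z axis and vertical above 0.5 rad).
It fails at once if the trial insert was pushed more than 20 mm or tipped over (distance of insert_center from where it was at the start of the episode above 0.02 m or angle between insert_center's own z axis and vertical above 0.5 rad).
It also fails if it takes over 72 s, if anything falls off the work surface, if the arm or the gripper's body presses on something with over 40 N, if the wrist force passes 120 N, or if a joint passes its speed limit or range.

## Working session

There is one attempt and no reset: what is moved stays moved. The work goes in short steps, Python scripts to look and compute and a tool call to move; the robot and the scene stay as the last step left them, time stands still between calls to the robot, and variables do not carry over. Pictures are saved under pics/ and viewed, and the job is handed in when it is done.

Besides the shell and the picture viewer there is one more tool, called after ">>>" by a JSON object that holds its "name" and its "arguments". move_arm: Moves the arm, as the interface text tells. Its arguments: {"type":"object","properties":{"increments":{"type":"array","items":{"type":"array","items":{"type":"number"}}},"grip_force":{"type":"number"}},"required":["increments"]}

```bash
ls; mkdir -p pics
python3 - <<'E'
from plant import env
import cv2
s=env.read_state();print(s)
for n in ["scene","side","wrist"]:
    print(n,env.calibration(n))
    cv2.imwrite(f"pics/{n}0.png",env.capture(n)[:,:,::-1])
E
```

```text
pics
{'clock': 0.0, 'q': array([-1.46724551e+00,  3.26968254e-01, -1.93590986e-01,  1.05199927e+00,
        2.22781417e-05,  1.43661237e+00]), 'qd': array([ 2.30283172e-03,  3.84071822e-04, -1.39147655e-03,  8.35099454e-04,
        2.84074792e-04, -9.77248846e-06]), 'tau': array([ 1.09162458e-03, -4.43400192e+01,  2.62438774e+01,  1.54629088e-02,
        8.67583458e-05, -7.40237226e-06]), 'ee_pos': array([ 0.12949115, -0.53393603,  0.23048587]), 'tcp_rot': array([-1.71762191,  1.569034  ,  1.66170549]), 'wrist_force': array([-0.7610292 ,  0.33639091,  0.19986002]), 'moment': array([0.00489809, 0.01519676, 0.01686426]), 'opening': 0.08561788660633039}
scene {'fov_y': 57.30913145441788, 'cx': 316.38949810859185, 'cy': 245.2500571010853, 'rvec': array([ 2.17238992,  1.36283953, -0.45076585]), 'tvec': array([-0.21775855, -0.29122573,  1.21176179])}
side {'fov_y': 43.69392156675184, 'cx': 317.5258052560702, 'cy': 237.2435719471528, 'rvec': array([ 2.41452426, -0.40630112,  0.13678011]), 'tvec': array([-0.46876368,  0.22480246,  1.00565978])}
wrist {'fov_y': 61.199972232140446, 'cx': 317.6682338967358, 'cy': 236.0540947329401, 'hand_eye': array([[-7.53742571e-04, -2.99483128e-01,  9.54101299e-01,
        -1.42643498e-01],
       [ 9.99999710e-01, -3.28429303e-04,  6.86911672e-04,
        -4.89957717e-04],
       [ 1.07636368e-04,  9.54101540e-01,  2.99483289e-01,
        -7.68042512e-02],
       [ 0.00000000e+00,  0.00000000e+00,  0.00000000e+00,
         1.00000000e+00]])}
```

View pics/scene0.png

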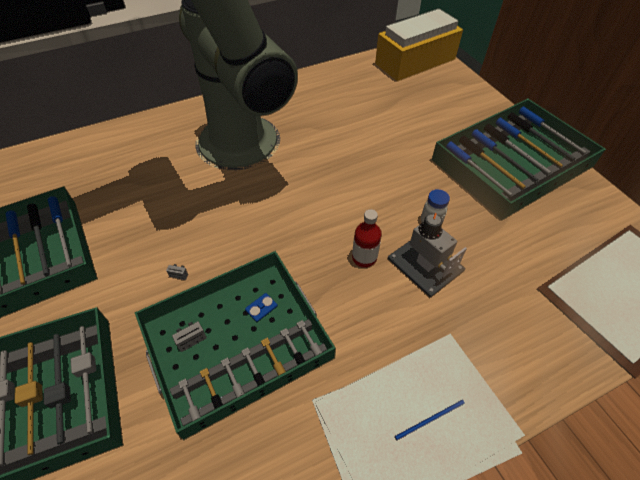

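View pics/side0.png

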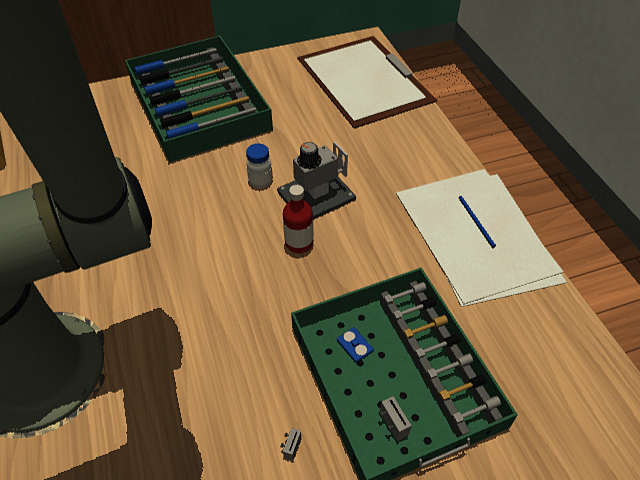

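View pics/wrist0.png

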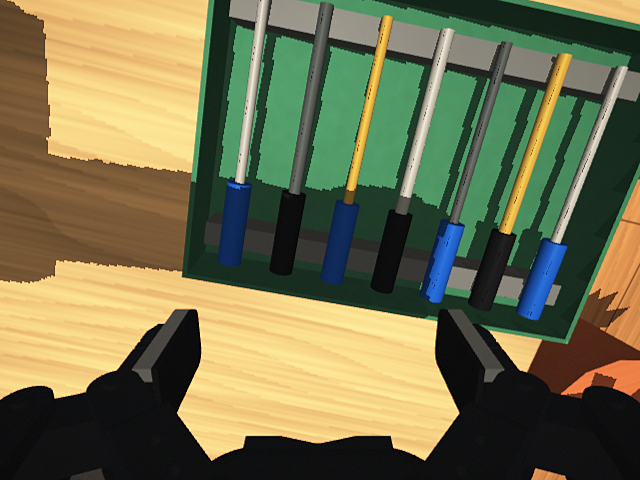

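```bash
cat > h.py <<'E'
from plant import env
import cv2,numpy as np
from scipy.spatial.transform import Rotation as R
def cam(name,st=None):
    c=env.calibration(name); f=240/np.tan(np.radians(c['fov_y']/2))
    K=np.array([[f,0,c['cx']],[0,f,c['cy']],[0,0,1]])
    if name=='wrist':
        st=st or env.read_state()
        T=np.eye(4);T[:3,:3]=R.from_euler('xyz',st['tcp_rot']).as_matrix();T[:3,3]=st['ee_pos']
        W=T@c['hand_eye']
        Rc=W[:3,:3].T; t=-Rc@W[:3,3]
    else:
        Rc=cv2.Rodrigues(np.array(c['rvec']))[0]; t=np.array(c['tvec'])
    return K,Rc,t
def ray(cm,px):
    K,Rc,t=cm; d=Rc.T@np.linalg.inv(K)@np.array([px[0],px[1],1.]); return -Rc.T@t,d/np.linalg.norm(d)
def plane(cm,px,z):
    o,d=ray(cm,px); return o+d*(z-o[2])/d[2]
def tri(pairs):
    A=np.zeros((3,3));b=np.zeros(3);L=[]
    for cm,px in pairs:
        o,d=ray(cm,px);P=np.eye(3)-np.outer(d,d);A+=P;b+=P@o;L.append((o,P))
    X=np.linalg.solve(A,b); return X,[float(np.linalg.norm(P@(X-o))) for o,P in L]
def proj(cm,X):
    K,Rc,t=cm; p=K@(Rc@np.asarray(X)+t); return p[:2]/p[2]
def crop(img,x0,y0,x1,y1,s,fn):
    cv2.imwrite(fn,cv2.resize(img[y0:y1,x0:x1,::-1],None,fx=s,fy=s,interpolation=cv2.INTER_CUBIC))
E
python3 - <<'E'
from h import *
a=cv2.imread('pics/scene0.png')[:,:,::-1];b=cv2.imread('pics/side0.png')[:,:,::-1]
crop(a,380,180,480,300,5,'pics/s1.png')
crop(b,235,130,365,260,5,'pics/d1.png')
crop(a,130,250,340,440,3,'pics/s2.png')
crop(b,270,260,530,480,3,'pics/d2.png')
E
```

```text
(no output)
```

View pics/s1.png

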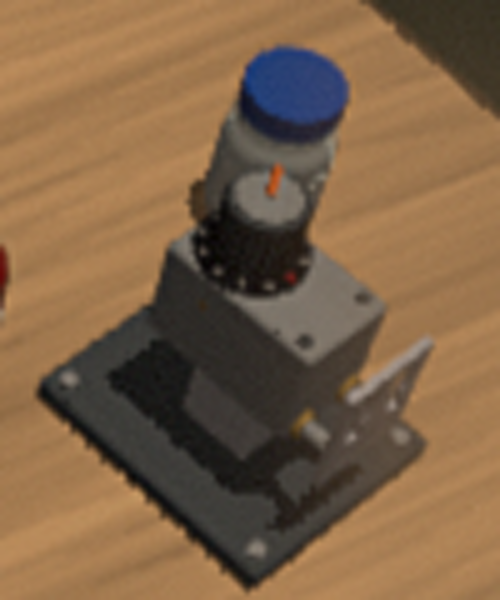

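View pics/d1.png

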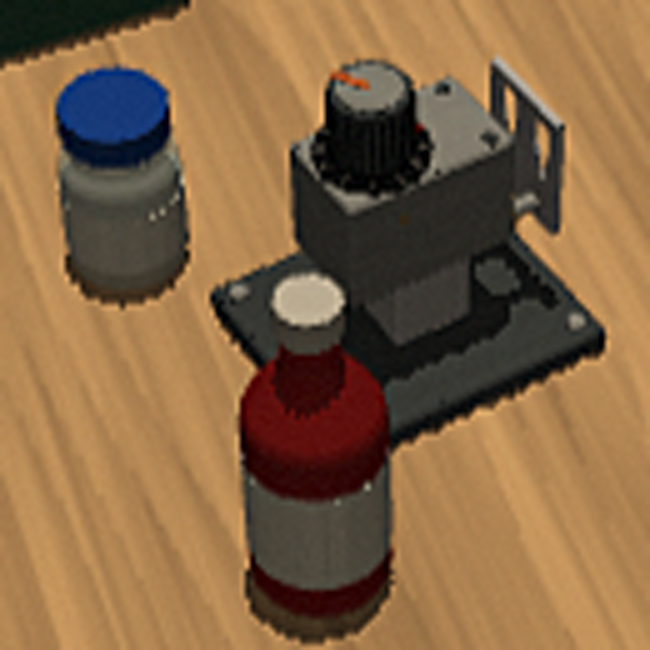

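View pics/s2.png

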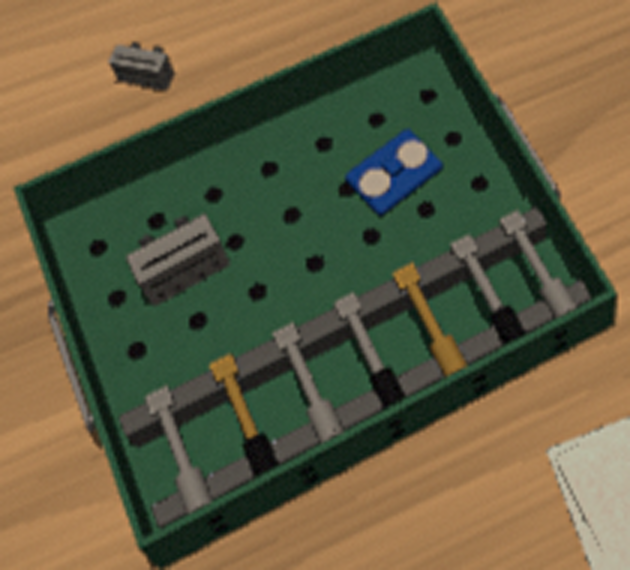

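View pics/d2.png

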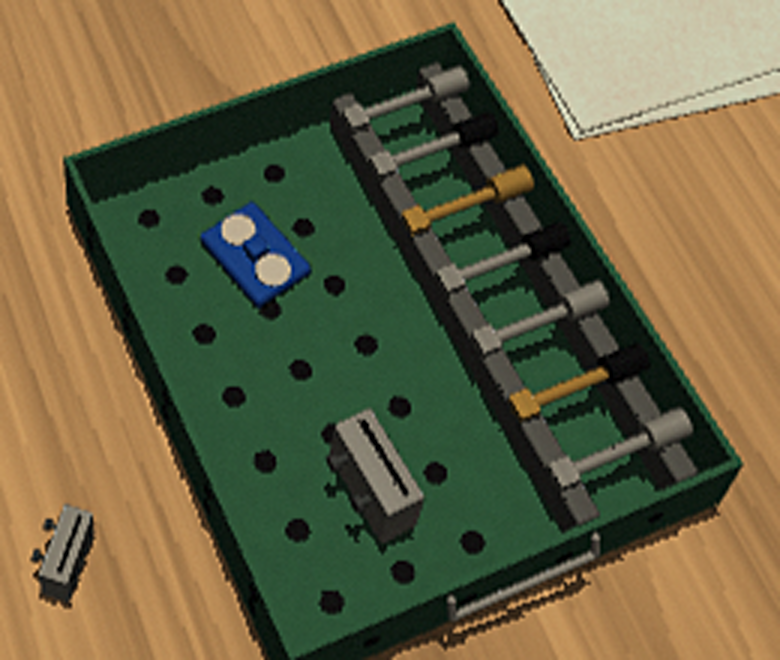

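Run:
```python
from h import *
np.set_printoptions(precision=4,suppress=True)
S=cam('scene');D=cam('side')
def T(n,x0,y0,s,a,u0,v0,s2,b):
    print(n,*tri([(S,(x0+a[0]/s,y0+a[1]/s)),(D,(u0+b[0]/s2,v0+b[1]/s2))]))
T('knobtop',380,180,5,(268,197),235,130,5,(370,86))
T('jarlid',380,180,5,(298,78),235,130,5,(113,100))
o=lambda a:(380+a[0]/5,180+a[1]/5); p=lambda a:(235+a[0]/5,130+a[1]/5)
for a in [(42,388),(252,575),(424,440)]: print('base S',plane(S,o(a),.012))
for a in [(213,297),(603,338),(395,437)]: print('base D',plane(D,p(a),.012))
T('plate topR/far',380,180,5,(430,340),235,130,5,(495,60))
T('plate topL',380,180,5,(350,400),235,130,5,(563,125))
print('bottle cap', tri([(S,(371,214)),(D,(235+309/5,130+298/5))]))
# tray rim corners
m=lambda a:(130+a[0]/3,250+a[1]/3); n=lambda a:(270+a[0]/3,260+a[1]/3)
for nm,a,b in [('c1',(436,8),(68,158)),('c2',(615,297),(454,27)),]: print(nm,tri([(S,m(a)),(D,n(b))]))
print('c3',plane(S,m((20,188)),.05),plane(S,m((150,545)),.05),plane(D,n((740,465)),.05))
# block top corners z=.042
for a in [(128,258),(206,216),(222,245),(147,288)]: print('blkS',plane(S,m(a),.042))
for a in [(334,420),(370,410),(422,495),(386,515)]: print('blkD',plane(D,n(a),.042))
for a in [(347,178),(405,132),(440,168),(384,212)]: print('insS',plane(S,m(a),.013))
```

```text
knobtop [0.558  0.2271 0.1415] [0.001133260469975805, 0.0011332604699758205]
jarlid [0.4745 0.3147 0.0866] [0.00022286930006718822, 0.000222869300067379]
base S [0.5281 0.1616 0.012 ]
base S [0.6464 0.1903 0.012 ]
base S [0.623  0.2952 0.012 ]
base D [0.4978 0.2648 0.012 ]
base D [0.6438 0.1882 0.012 ]
base D [0.5447 0.1646 0.012 ]
plate topR/far [0.6239 0.2674 0.1032] [0.0005507043085805353, 0.0005507043085806604]
plate topL [0.6351 0.22   0.1055] [0.00011427210435592542, 0.00011427210435594358]
bottle cap (array([0.4991, 0.1191, 0.15  ]), [0.0006139905921129691, 0.0006139905921131476])
c1 (array([ 0.4313, -0.0616,  0.047 ]), [0.0017740872304302761, 0.0017740872304302967])
c2 (array([ 0.6779, -0.0477,  0.0462]), [0.0006826118119534991, 0.00068261181195362])
c3 [ 0.4496 -0.3563  0.05  ] [ 0.6965 -0.3395  0.05  ] [ 0.6932 -0.3451  0.05  ]
blkS [ 0.5223 -0.3078  0.042 ]
blkS [ 0.5155 -0.2558  0.042 ]
blkS [ 0.5392 -0.2527  0.042 ]
blkS [ 0.5469 -0.3025  0.042 ]
blkD [ 0.513  -0.2534  0.042 ]
blkD [ 0.5327 -0.2544  0.042 ]
blkD [ 0.539  -0.3045  0.042 ]
blkD [ 0.5179 -0.3081  0.042 ]
insS [ 0.5126 -0.1639  0.013 ]
insS [ 0.4965 -0.1156  0.013 ]
insS [ 0.5328 -0.1048  0.013 ]
insS [ 0.5469 -0.1507  0.013 ]
```

Run:
```python
from h import *
np.set_printoptions(precision=4,suppress=True)
S=cam('scene');D=cam('side')
s=env.read_state();print(R.from_euler('xyz',s['tcp_rot']).as_matrix(), s['q'])
o=lambda a:(380+a[0]/5,180+a[1]/5); p=lambda a:(235+a[0]/5,130+a[1]/5)
a,b=plane(S,o((272,195)),.141),plane(S,o((279,166)),.141);print(a,b,np.degrees(np.arctan2(*(b-a)[[1,0]])))
a,b=plane(D,p((368,87)),.141),plane(D,p((334,73)),.141);print(a,b,np.degrees(np.arctan2(*(b-a)[[1,0]])))
```

```text
[[-0.0001  0.2356 -0.9719]
 [ 0.0013 -0.9719 -0.2356]
 [-1.     -0.0013 -0.0002]] [-1.4672  0.3268 -0.1933  1.052   0.      1.4366]
[0.5584 0.2282 0.141 ] [0.5472 0.2393 0.141 ] 135.15882135260372
[0.5572 0.229  0.141 ] [0.5474 0.241  0.141 ] 129.25727652014112
```

>>> {"name": "move_arm", "arguments": {"increments": [[8.5,0,-4,-3.7,-10],[8.5,0,-8,-7.4,-20],[8.5,0,-12,-11.1,-30],[8.5,0,-16,-14.8,-40],[8.5,0,-20,-18.5,-50],[8.5,0,-24,-22.2,-60],[8.5,0,-28,-26,-70],[8.5,0,-32,-29.7,-80],[8.5,0,-36,-33.5,-90],[8.5,0,-40,-37.2,-100]]}}

```text
clock: 1.4
ee_pos: [0.3975, -0.0565, 0.2314]
tcp_rot: [0.582, 1.57, -0.571]
wrist_force: [1.0, -1.1, 1.2]
opening: 0.0846
```

```bash
cat >> h.py <<'E'
def go(target,zang):
    """print move in tool axes to reach TCP target and tool z angle (deg)"""
    s=env.read_state();M=R.from_euler('xyz',s['tcp_rot']).as_matrix()
    za=np.degrees(np.arctan2(M[1,2],M[0,2]))
    d=M.T@(np.asarray(target)-s['ee_pos'])*100
    print('t',round(s['clock'],2),'pos',np.round(s['ee_pos'],4),'zang',round(za,2),'tilt',np.round(M[2],4),'q5,q6',np.round(np.degrees(s['q'][4:]),1),'F',np.round(s['wrist_force'],1),'op',round(s['opening'],4))
    print('shift cm',np.round(d,2),'turn',round((za-zang+180)%360-180,2))
E
python3 -c "
from h import *
go([.558,.227,.25],13.5)"
```

```text
t 1.4 pos [ 0.3975 -0.0565  0.2314] zang -66.04 tilt [-1.e+00  4.e-04  6.e-04] q5,q6 [-0.  47.4] F [ 1.  -1.1  1.2] op 0.0846
shift cm [ -1.86  26.18 -19.39] turn -79.54
```

>>> {"name": "move_arm", "arguments": {"increments": [[8.5,0,3,-2.5,-10],[8.5,-0.5,7,-5,-20],[8.5,-1,11,-8,-30],[8.5,-1.5,15,-11,-40],[8.5,-1.9,19,-14,-50],[8.5,-1.9,23,-17,-60],[8.5,-1.9,26.2,-19.4,-70],[8.5,-1.9,26.2,-19.4,-79.5],[8.5,-1.9,26.2,-19.4,-79.5],[8.5,-1.9,26.2,-19.4,-79.5]]}}

```text
clock: 2.65
ee_pos: [0.5589, 0.2242, 0.2501]
tcp_rot: [-3.048, 1.57, -2.822]
wrist_force: [-0.7, -0.1, 0.3]
opening: 0.0847
```

```bash
python3 -c "
from h import *
go([.558,.227,.25],13.5)
cv2.imwrite('pics/w1.png',env.capture('wrist')[:,:,::-1])"
```

```text
t 2.65 pos [0.5589 0.2242 0.2501] zang 12.97 tilt [-1.e+00 -1.e-04 -5.e-04] q5,q6 [-0.   1.9] F [-0.7 -0.1  0.3] op 0.0847
shift cm [ 0.01  0.29 -0.03] turn -0.53
```

View pics/w1.png

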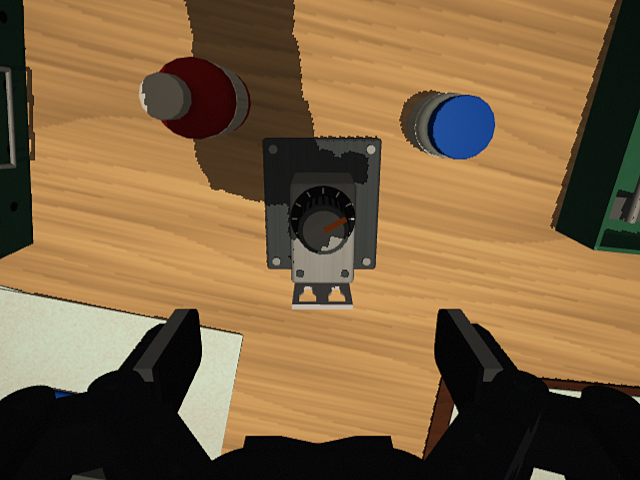

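```bash
python3 -c "
from h import *
b=cv2.imread('pics/w1.png')[:,:,::-1]
crop(b,250,130,400,330,4,'pics/w1c.png')"
```

```text
(no output)
```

View pics/w1c.png

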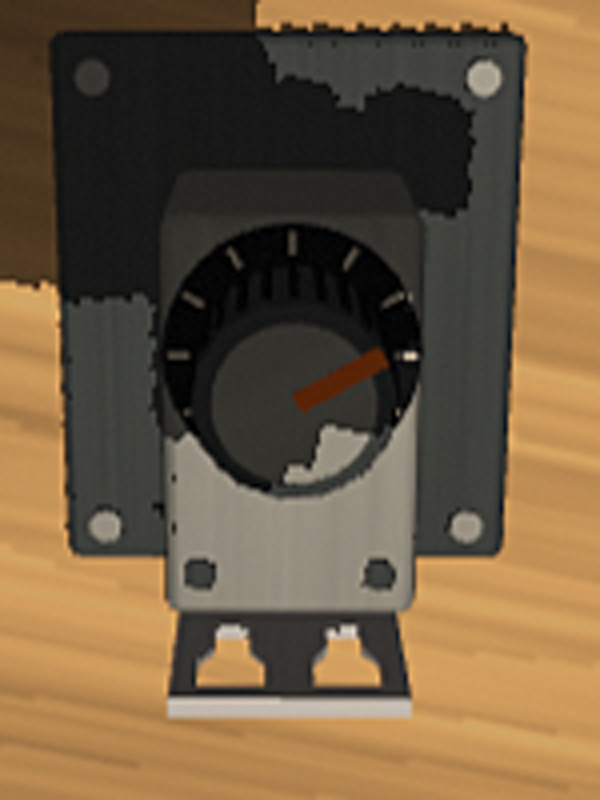

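Run:
```python
from h import *
np.set_printoptions(precision=4,suppress=True)
W=cam('wrist')
f=lambda a:(250+a[0]/4,130+a[1]/4)
print('knob',plane(W,f((294,403)),.141))
c=[plane(W,f(a),.012) for a in [(52,32),(525,34),(70,555),(505,555)]];print(np.array(c))
scr=[plane(W,f(a),.012) for a in [(92,77),(485,77),(106,526),(466,526)]];print('screws ctr',np.mean(scr,0))
for a,b in [(c[0],c[2]),(c[1],c[3]),(c[0],c[1]),(c[2],c[3]),(scr[0],scr[2]),(scr[1],scr[3])]:
    d=b-a;print(np.linalg.norm(d),np.degrees(np.arctan2(d[1],d[0])))
# plate top front edge z=.105
p=[plane(W,f(a),.105) for a in [(168,716),(412,716),(168,698),(412,698)]];print(np.array(p));
d=p[1]-p[0];print(np.linalg.norm(d),np.degrees(np.arctan2(d[1],d[0]))-90)
h=[plane(W,f(a),.107) for a in [(165,608),(416,608)]];print(np.array(h));d=h[1]-h[0];print(np.linalg.norm(d),np.degrees(np.arctan2(d[1],d[0]))-90)
```

```text
knob [0.5572 0.2279 0.141 ]
[[0.5208 0.1642 0.012 ]
 [0.4969 0.2697 0.012 ]
 [0.6463 0.1924 0.012 ]
 [0.6216 0.2994 0.012 ]]
screws ctr [0.5724 0.2315 0.012 ]
0.12863855303088598 12.685462850945376
0.12816687619634518 13.41552935318654
0.10817118708232362 102.7449311541846
0.1098058037574708 102.99559350370593
0.11069797703650756 12.904039157786691
0.11067872520705271 12.78018119500385
[[0.6359 0.2213 0.105 ]
 [0.6251 0.2682 0.105 ]
 [0.6321 0.2205 0.105 ]
 [0.6213 0.2672 0.105 ]]
0.048096324203262736 13.000725597924074
[[0.6125 0.216  0.107 ]
 [0.6017 0.2628 0.107 ]]
0.04806597239700559 12.997246277617847
```

```bash
python3 -c "
from h import *
go([.5574,.2278,.115],13.0)"
```

```text
t 2.7 pos [0.559  0.2241 0.2503] zang 12.98 tilt [-1.e+00 -0.e+00 -2.e-04] q5,q6 [0.  1.8] F [0.3 0.8 0.2] op 0.0849
shift cm [13.53  0.4  -0.07] turn -0.02
```

>>> {"name": "move_arm", "arguments": {"increments": [[6.5,3,0.4,-0.1,0],[6.5,7,0.4,-0.1,0],[6.5,11,0.4,-0.1,0],[6.5,13.5,0.4,-0.1,0],[6.5,13.5,0.4,-0.1,0],[6.5,13.5,0.4,-0.1,0]], "grip_force": 25}}

```text
clock: 3.45
ee_pos: [0.5581, 0.2282, 0.1166]
tcp_rot: [0.057, 1.569, 0.285]
wrist_force: [0.5, 0.4, -0.3]
opening: 0.065
```

```bash
python3 -c "
from h import *
go([.5574,.2278,.115],13.0)"
```

```text
t 3.45 pos [0.5581 0.2282 0.1166] zang 13.06 tilt [-1.0e+00  1.0e-04  1.7e-03] q5,q6 [0.  2.2] F [ 0.5  0.4 -0.3] op 0.065
shift cm [ 0.16 -0.02 -0.08] turn 0.06
```

>>> {"name": "move_arm", "arguments": {"increments": [[4,0,0,0,0],[3,0,0,0,0],[2.5,0,0,0,0],[2.5,0,0,0,0],[2.5,0,0,0,0],[2.5,0,0,0,0]], "grip_force": 25}}

```text
clock: 4.2
ee_pos: [0.5584, 0.2277, 0.1169]
tcp_rot: [-0.586, 1.568, -0.357]
wrist_force: [-0.5, -3.4, 5.7]
opening: 0.0336
```

>>> {"name": "move_arm", "arguments": {"increments": [[2.5,0,0,0,10],[2.5,0,0,0,20],[2.5,0,0,0,30],[2.5,0,0,0,40],[2.5,0,0,0,50],[2.5,0,0,0,60],[2.5,0,0,0,70],[2.5,0,0,0,80],[2.5,0,0,0,90],[2.5,0,0,0,100]]}}

```text
clock: 5.45
ee_pos: [0.557, 0.226, 0.1168]
tcp_rot: [-0.002, 1.566, -1.525]
wrist_force: [-5.8, -8.1, 11.2]
opening: 0.0333
```

```bash
python3 -c "
from h import *
go([.5574,.2278,.115],13.0); print(env.read_state()['moment'])"
```

```text
t 5.45 pos [0.557  0.226  0.1168] zang -87.27 tilt [-1.     -0.      0.0047] q5,q6 [ -0.3 102.5] F [-5.8 -8.1 11.2] op 0.0333
shift cm [ 0.18  0.05 -0.18] turn -100.27
[-1.6084234   1.00280317  0.09553973]
```

>>> {"name": "move_arm", "arguments": {"increments": [[2.5,0,0,0,8],[2.5,0,0,0,16],[2.5,0,0,0,22],[2.5,0,0,0,26],[2.5,0,0,0,29],[2.5,0,0,0,29]]}}

```text
clock: 6.2
ee_pos: [0.5574, 0.2282, 0.1167]
tcp_rot: [2.004, 1.57, -0.018]
wrist_force: [-2.4, -1.2, 6.8]
opening: 0.0331
```

```bash
python3 -c "
from h import *
go([.5574,.2278,.115],13.0); print(env.read_state()['moment'])"
```

```text
t 6.2 pos [0.5574 0.2282 0.1167] zang -115.86 tilt [-1.e+00  9.e-04 -4.e-04] q5,q6 [ -0.  131.1] F [-2.4 -1.2  6.8] op 0.0331
shift cm [0.17 0.02 0.04] turn -128.86
[-0.3226545   0.49230841  0.20977336]
```

>>> {"name": "move_arm", "arguments": {"increments": [[6.5,0,0,0,0],[6.5,0,0,0,0],[6.5,0,0,0,0],[6.5,-4,0,0,0],[6.5,-9,0,0,0],[6.5,-12,0,0,0],[6.5,-12,0,0,0]]}}

```text
clock: 7.08
ee_pos: [0.559, 0.2288, 0.2381]
tcp_rot: [2.301, 1.565, 0.278]
wrist_force: [0.4, 0.5, 0.2]
opening: 0.0651
```

```bash
python3 -c "
from h import *
go([.5574,.2278,.115],13.0)
w=env.capture('wrist')
crop(w,170,130,470,350,2.6,'pics/w2.png')
crop(env.capture('side'),285,130,345,180,8,'pics/d3.png')
"
```

```text
t 7.08 pos [0.559  0.2288 0.2381] zang -115.87 tilt [-1.      0.0041 -0.0037] q5,q6 [  0.  131.1] F [0.4 0.5 0.2] op 0.0651
shift cm [12.31 -0.15  0.2 ] turn -128.87
```

View pics/w2.png

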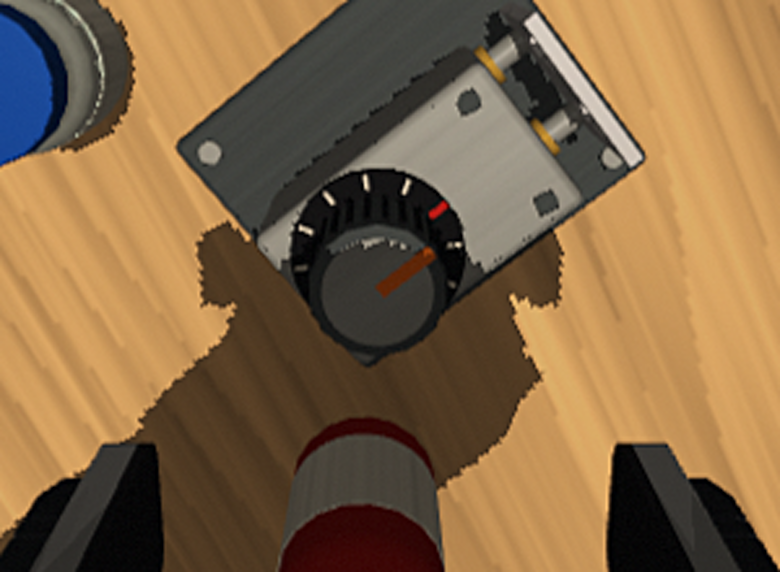

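View pics/d3.png

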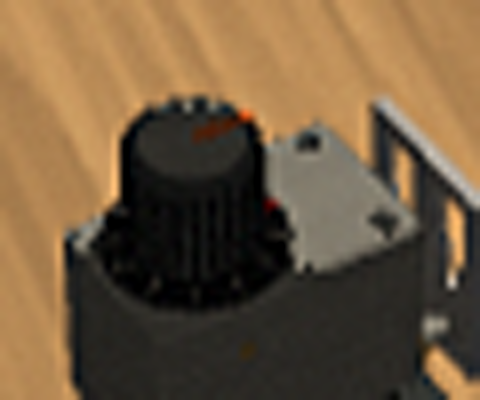

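```bash
python3 -c "
from h import *
W=cam('wrist');f=lambda a:(170+a[0]/2.6,130+a[1]/2.6)
a,b=plane(W,f((381,292)),.141),plane(W,f((434,253)),.141);d=b-a;print(a,b,np.degrees(np.arctan2(d[1],d[0])))
print(plane(W,f((376,292)),.141))
a,b=plane(W,f((527,18)),.105),plane(W,f((640,163)),.105);d=b-a;print(np.degrees(np.arctan2(d[1],d[0])), a,b)
"
```

```text
[0.55577976 0.22736237 0.141     ] [0.57108986 0.23058342 0.141     ] 11.881042231505555
[0.55471847 0.22787747 0.141     ]
-75.80896687971297 [0.61519361 0.26585653 0.105     ] [0.62703269 0.21903814 0.105     ]
```

>>> {"name": "move_arm", "arguments": {"increments": [[6.5,4,0,0,0],[6.5,9,0,0,0],[6.5,12,0,0,0],[5,12.1,0,0,0],[3.5,12.1,0,0,0],[2.5,12.1,0,0,0],[2.5,12.1,0,0,0],[2.5,12.1,0,0,0],[2.5,12.1,0,0,0]], "grip_force": 25}}

```text
clock: 8.3
ee_pos: [0.5574, 0.2284, 0.1149]
tcp_rot: [2.624, 1.57, 0.601]
wrist_force: [-1.5, 1.0, 0.3]
opening: 0.0328
```

>>> {"name": "move_arm", "arguments": {"increments": [[2.5,0,0,0,-10],[2.5,0,0,0,-20],[2.5,0,0,0,-30],[2.5,0,0,0,-40],[2.5,0,0,0,-50],[2.5,0,0,0,-60],[2.5,0,0,0,-70],[2.5,0,0,0,-80],[2.5,0,0,0,-90],[2.5,0,0,0,-100]]}}

```text
clock: 9.55
ee_pos: [0.5558, 0.2277, 0.1148]
tcp_rot: [-2.472, 1.568, -2.744]
wrist_force: [-5.7, -1.0, 5.2]
opening: 0.0331
```

>>> {"name": "move_arm", "arguments": {"increments": [[2.5,0,0,0,-10],[2.5,0,0,0,-20],[2.5,0,0,0,-30],[2.5,0,0,0,-40],[2.5,0,0,0,-48],[2.5,0,0,0,-51],[2.5,0,0,0,-51],[2.5,0,0,0,-51]]}}

```text
clock: 10.55
ee_pos: [0.5559, 0.2268, 0.1148]
tcp_rot: [-2.83, 1.567, -2.217]
wrist_force: [-5.5, -4.6, 5.4]
opening: 0.033
```

```bash
python3 -c "
from h import *
go([.5574,.2278,.115],34.0); print(env.read_state()['moment'])"
```

```text
t 10.55 pos [0.5559 0.2268 0.1148] zang 35.08 tilt [-1.     -0.0011 -0.0035] q5,q6 [ -0.1 -19.9] F [-5.5 -4.6  5.4] op 0.033
shift cm [-0.02  0.    0.18] turn 1.08
[-0.81709419  1.19686706 -0.02834888]
```

>>> {"name": "move_arm", "arguments": {"increments": [[6.5,0,0,0,0],[6.5,0,0,0,0],[6.5,0,0,0,0],[6.5,-4,0,0,0],[6.5,-9,0,0,0],[6.5,-13,0,0,-4],[6.5,-14,0,0,0],[6.5,-14,0,0,0],[6.5,-14,0,0,0]]}}

```text
clock: 11.68
ee_pos: [0.5569, 0.2282, 0.2533]
tcp_rot: [2.765, 1.57, -2.905]
wrist_force: [-0.2, 0.9, -0.0]
opening: 0.065
```

```bash
python3 -c "
from h import *
go([.5574,.2278,.115],13.0)
w=env.capture('wrist')
crop(w,170,130,470,350,2.6,'pics/w3.png')
"
```

```text
t 11.68 pos [0.5569 0.2282 0.2533] zang 35.18 tilt [-1.0e+00  5.0e-04 -1.2e-03] q5,q6 [  0.  -19.9] F [-0.2  0.9 -0. ] op 0.065
shift cm [13.83 -0.06  0.04] turn 22.18
```

View pics/w3.png

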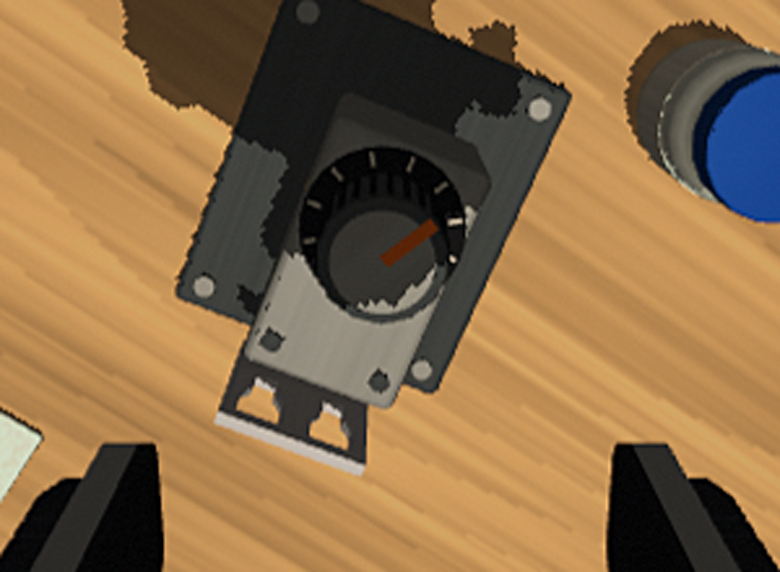

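```bash
python3 -c "
from h import *
W=cam('wrist');f=lambda a:(170+a[0]/2.6,130+a[1]/2.6)
a,b=plane(W,f((383,261)),.141),plane(W,f((436,226)),.141);d=b-a;print(a,b,np.degrees(np.arctan2(d[1],d[0])))
print('knob',plane(W,f((380,259)),.141))
P=[plane(W,f(p),.105) for p in [(216,423),(362,474),(220,412),(366,463)]];print(np.array(P));d=P[1]-P[0];print(np.linalg.norm(d),np.degrees(np.arctan2(d[1],d[0]))-90,(P[0]+P[1])/2)
go([.529,-.28,.25],7)
"
```

```text
[0.55643765 0.2279307  0.141     ] [0.54137801 0.23349514 0.141     ] 159.72105439872723
knob [0.55644314 0.22701056 0.141     ]
[[0.63599824 0.22221128 0.105     ]
 [0.6246789  0.26804684 0.105     ]
 [0.63224001 0.22124747 0.105     ]
 [0.62089971 0.26690944 0.105     ]]
0.04721256727950381 13.87194849555631 [0.63033857 0.24512906 0.105     ]
t 11.72 pos [0.5567 0.2281 0.2531] zang 35.17 tilt [-1.0e+00  7.0e-04 -1.7e-03] q5,q6 [  0.  -19.9] F [ 0.2 -0.3 -0.5] op 0.0651
shift cm [  0.34 -39.94 -31.53] turn 28.17
```

>>> {"name": "move_arm", "arguments": {"increments": [[8.5,0,-4,-3.2,5],[8.5,0,-9,-7,10],[8.5,0,-14,-11,15],[8.5,0,-19,-15,20],[8.5,0,-24,-19,25],[8.5,0,-29,-23,28.2],[8.5,0,-34,-27,28.2],[8.5,0,-38,-30,28.2],[8.5,0.3,-39.9,-31.5,28.2],[8.5,0.3,-39.9,-31.5,28.2]]}}

```text
clock: 12.98
ee_pos: [0.5285, -0.2802, 0.2498]
tcp_rot: [2.273, 1.568, 2.392]
wrist_force: [-0.7, 0.3, 0.2]
opening: 0.0852
```

>>> {"name": "move_arm", "arguments": {"increments": [[8.5,0,0,0,0],[8.5,0,0,0,0]]}}

```text
clock: 13.22
ee_pos: [0.5295, -0.2776, 0.2514]
tcp_rot: [1.723, 1.57, 1.846]
wrist_force: [-0.1, -0.1, 0.3]
opening: 0.0847
```

```bash
python3 -c "
from h import *
go([.529,-.28,.25],7)
w=env.capture('wrist')
cv2.imwrite('pics/w4.png',w[:,:,::-1])
crop(w,220,140,420,310,4,'pics/w4c.png')
"
```

```text
t 13.22 pos [ 0.5295 -0.2776  0.2514] zang 7.06 tilt [-1.e+00  4.e-04 -1.e-04] q5,q6 [  0.  -41.8] F [-0.1 -0.1  0.3] op 0.0847
shift cm [ 0.14 -0.23 -0.08] turn 0.06
```

View pics/w4.png

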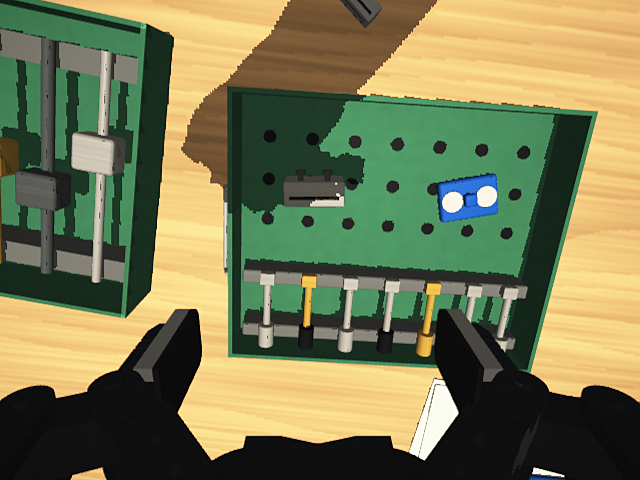

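View pics/w4c.png

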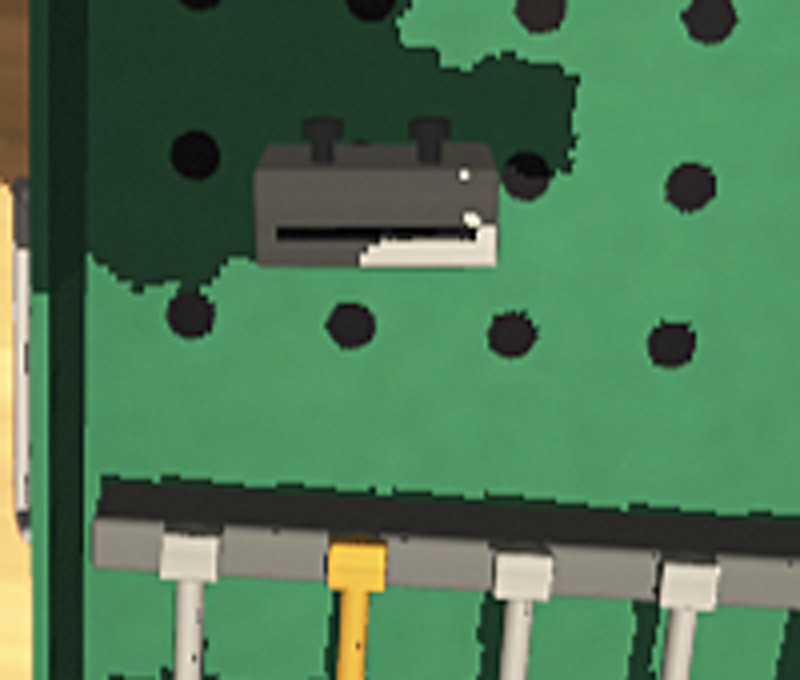

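```bash
python3 -c "
from h import *
W=cam('wrist');f=lambda a:(220+a[0]/4,140+a[1]/4)
P=[plane(W,f(p),.042) for p in [(254,169),(496,169),(498,267),(255,267)]];print(np.array(P))
c=np.mean(P,0);print(c)
for i,j in [(0,1),(3,2),(0,3),(1,2)]:
    d=P[j]-P[i];print(np.linalg.norm(d),np.degrees(np.arctan2(d[1],d[0])))
# stud heads z=.032
print([plane(W,f(p),.032) for p in [(322,125),(430,125)]])
go([c[0],c[1],.009],7)
"
```

```text
[[ 0.51839929 -0.30894097  0.042     ]
 [ 0.51190882 -0.25650558  0.042     ]
 [ 0.53356917 -0.25294737  0.042     ]
 [ 0.54020947 -0.30657863  0.042     ]]
[ 0.52602169 -0.28124314  0.042     ]
0.05283555411640514 97.056198441554
0.054040778936906585 97.05809915571943
0.02193774162625591 6.18180890939203
0.021950659749006014 9.32884024102482
[array([ 0.50856465, -0.29550506,  0.032     ]), array([ 0.5056104, -0.2716353,  0.032    ])]
t 13.28 pos [ 0.5296 -0.2778  0.2515] zang 7.06 tilt [-1.e+00  2.e-04  2.e-04] q5,q6 [  0.  -41.8] F [-0.5  0.   0. ] op 0.0851
shift cm [24.25 -0.3  -0.4 ] turn 0.06
```

>>> {"name": "move_arm", "arguments": {"increments": [[7,5,-0.3,-0.4,0],[7,11,-0.3,-0.4,0],[7,17,-0.3,-0.4,0],[7,21,-0.3,-0.4,0],[7,23,-0.3,-0.4,0],[7,24,-0.3,-0.4,0],[7,24,-0.3,-0.4,0],[7,24,-0.3,-0.4,0]]}}

```text
clock: 14.28
ee_pos: [0.5266, -0.2832, 0.0125]
tcp_rot: [-0.733, 1.569, -0.612]
wrist_force: [-0.2, 0.0, -0.6]
opening: 0.07
```

```bash
python3 -c "
from h import *
go([.526,-.2812,.010],7)
crop(env.capture('side'),340,340,460,440,6,'pics/d4.png')
crop(env.capture('wrist'),120,180,520,480,2,'pics/w5.png')
"
```

```text
t 14.28 pos [ 0.5266 -0.2832  0.0125] zang 6.95 tilt [-1.     -0.0014  0.0016] q5,q6 [  0.  -42.3] F [-0.2  0.  -0.6] op 0.07
shift cm [ 0.25  0.2  -0.03] turn -0.05
```

View pics/w5.png

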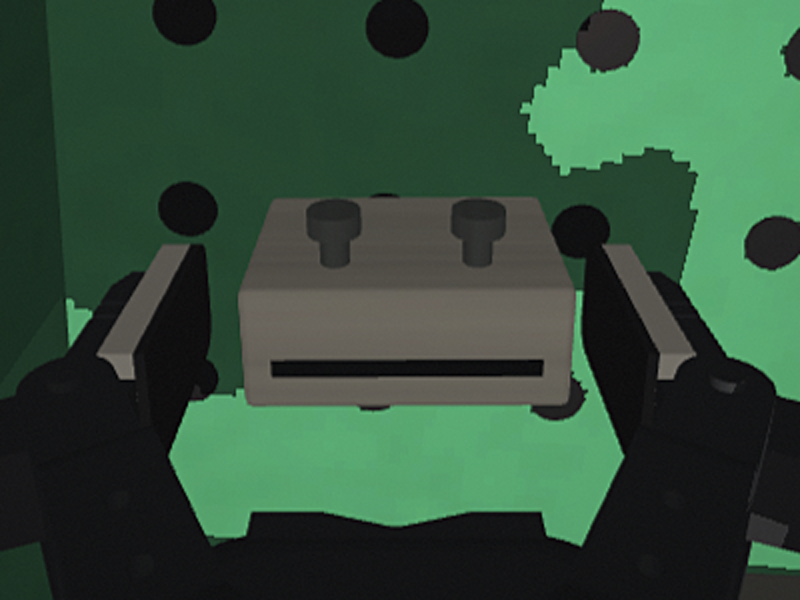

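>>> {"name": "move_arm", "arguments": {"increments": [[7,0.1,0.2,0,0],[6,0.1,0.2,0,0],[5,0.1,0.2,0,0],[4.8,0.1,0.2,0,0],[4.8,0.1,0.2,0,0],[4.8,0.1,0.2,0,0],[4.8,0.1,0.2,0,0]], "grip_force": 60}}

```text
clock: 15.25
ee_pos: [0.5257, -0.2811, 0.0108]
tcp_rot: [-0.714, 1.57, -0.593]
wrist_force: [-1.0, 1.0, 5.0]
opening: 0.0533
```

```bash
python3 -c "
from h import *
go([.526,-.2812,.010],7)
crop(env.capture('wrist'),120,180,520,480,2,'pics/w6.png')
"
```

```text
t 15.25 pos [ 0.5257 -0.2811  0.0108] zang 6.92 tilt [-1.e+00 -5.e-04  6.e-04] q5,q6 [  0.  -42.1] F [-1.  1.  5.] op 0.0533
shift cm [ 0.08 -0.02  0.03] turn -0.08
```

View pics/w6.png

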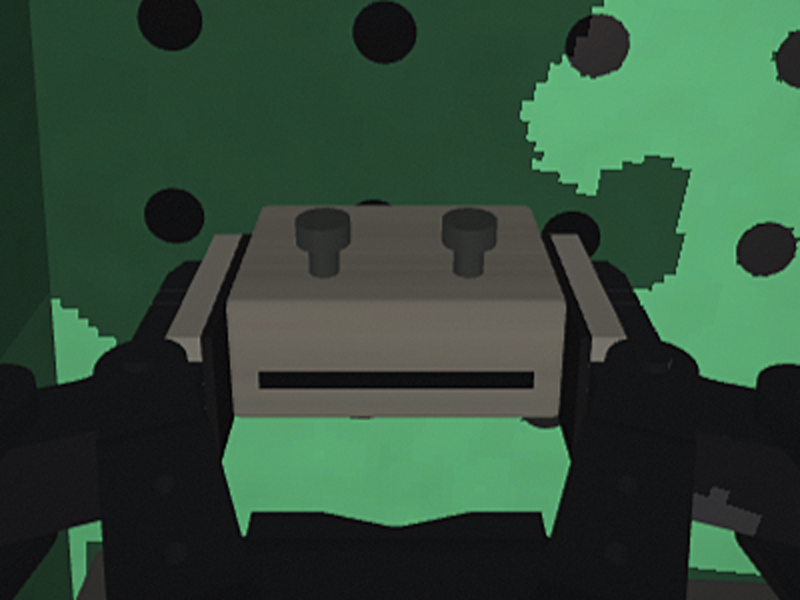

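```bash
python3 -c "
from h import *
np.set_printoptions(precision=4,suppress=True)
s=env.read_state();M=R.from_euler('xyz',s['tcp_rot']).as_matrix()
W=cam('wrist',s);f=lambda a:(120+a[0]/2,180+a[1]/2)
P=[plane(W,f(p),.042) for p in [(229,299),(566,299),(562,416),(236,416)]]
Q=np.array([M.T@(p-s['ee_pos']) for p in P]);print(Q,Q.mean(0))
"
```

```text
[[-0.0312 -0.0254 -0.0111]
 [-0.0312  0.0269 -0.0111]
 [-0.0312  0.0276  0.0105]
 [-0.0312 -0.0256  0.0105]] [-0.0312  0.0009 -0.0003]
```

>>> {"name": "move_arm", "arguments": {"increments": [[4.8,-2,0,0,0],[4.8,-6,0,0,0],[4.8,-11,0,0,0],[4.8,-15,3,1,0],[4.8,-17,8,3,0],[4.8,-17,13,5,0],[4.8,-17,18,7,-2],[4.8,-17,23,9,-3],[4.8,-17,28,11,-4],[4.8,-17,33,13,-5]]}}

```text
clock: 16.55
ee_pos: [0.6142, 0.0641, 0.1792]
tcp_rot: [2.983, 1.569, -3.091]
wrist_force: [1.2, -0.2, -2.4]
opening: 0.053
```

```bash
python3 -c "
from h import *
go([.6703,.2531,.18],13)
"
```

```text
t 16.55 pos [0.6142 0.0641 0.1792] zang 11.95 tilt [-1.0e+00  3.0e-04 -1.7e-03] q5,q6 [ -0.  -12.8] F [ 1.2 -0.2 -2.4] op 0.053
shift cm [-0.09 17.32  9.4 ] turn -1.05
```

>>> {"name": "move_arm", "arguments": {"increments": [[4.8,0,4,3,-1],[4.8,0,8,6,-1],[4.8,0,12,8.5,-1],[4.8,0,15,9.4,-1],[4.8,0,17,9.4,-1],[4.8,0,17.3,9.4,-1],[4.8,0,17.3,9.4,-1],[4.8,0,17.3,9.4,-1]]}}

```text
clock: 17.55
ee_pos: [0.671, 0.2497, 0.1805]
tcp_rot: [-1.586, 1.57, -1.362]
wrist_force: [0.7, 0.9, -1.9]
opening: 0.0531
```

```bash
python3 -c "
from h import *
go([.6703,.2531,.0698],13)
w=env.capture('wrist');cv2.imwrite('pics/w7.png',w[:,:,::-1])
"
```

```text
t 17.55 pos [0.671  0.2497 0.1805] zang 12.83 tilt [-1.e+00 -4.e-04 -0.e+00] q5,q6 [-0.   1.7] F [ 0.7  0.9 -1.9] op 0.0531
shift cm [11.07  0.35  0.  ] turn -0.17
```

View pics/w7.png

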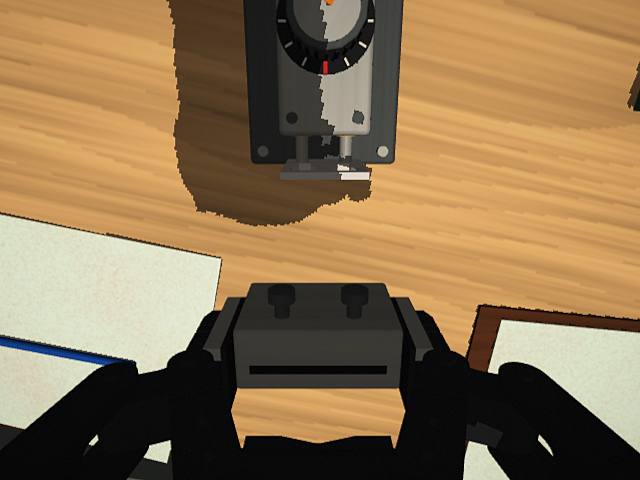

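>>> {"name": "move_arm", "arguments": {"increments": [[4.8,3,0.3,0,0],[4.8,7,0.35,0,0],[4.8,10,0.35,0,-0.2],[4.8,11,0.35,0,-0.2],[4.8,11,0.35,0,-0.2],[4.8,11,0.35,0,-0.2],[4.8,11,0.35,0,-0.2]]}}

```text
clock: 18.48
ee_pos: [0.6712, 0.2548, 0.0721]
tcp_rot: [0.03, 1.568, 0.259]
wrist_force: [1.0, 0.6, -3.0]
opening: 0.0537
```

```bash
python3 -c "
from h import *
go([.6703,.2531,.0698],13)
w=env.capture('wrist');crop(w,170,0,470,240,2.6,'pics/w8.png')
crop(env.capture('side'),300,120,400,210,7,'pics/d5.png')
crop(env.capture('scene'),400,200,500,300,6,'pics/s5.png')
"
```

```text
t 18.48 pos [0.6712 0.2548 0.0721] zang 13.12 tilt [-1.0e+00  1.0e-04  2.8e-03] q5,q6 [-0.   1.8] F [ 1.   0.6 -3. ] op 0.0537
shift cm [ 0.22 -0.15 -0.13] turn 0.12
```

View pics/w8.png

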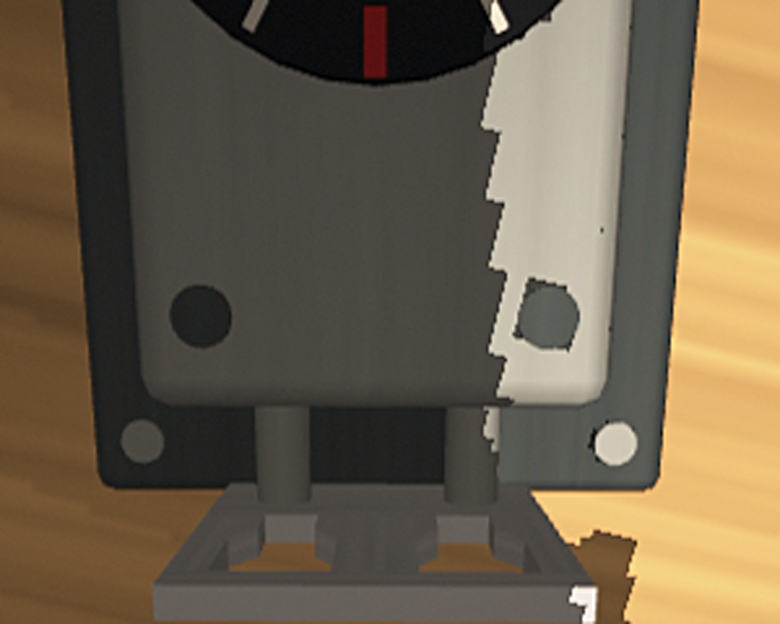

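View pics/d5.png

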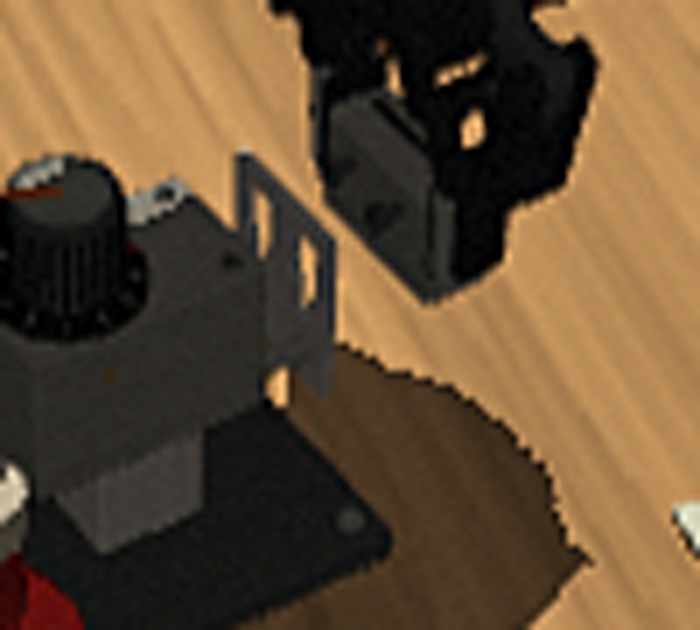

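View pics/s5.png

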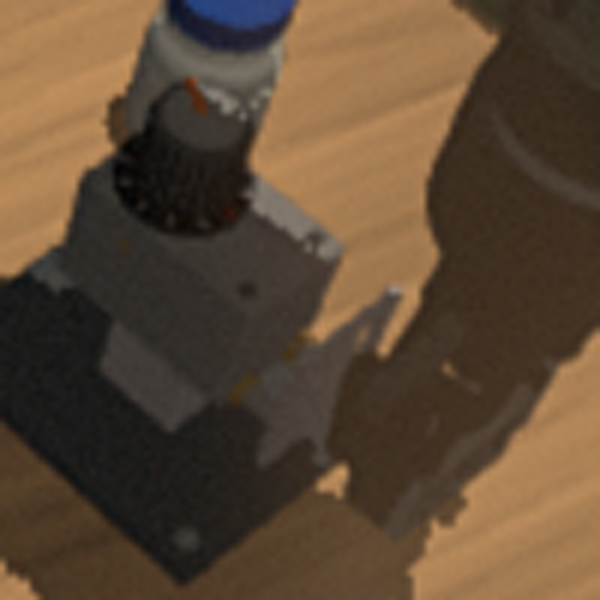

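```bash
python3 -c "
from h import *
np.set_printoptions(precision=4,suppress=True)
s=env.read_state();M=R.from_euler('xyz',s['tcp_rot']).as_matrix();print(s['ee_pos'])
W=cam('wrist',s);f=lambda a:(170+a[0]/2.6,a[1]/2.6)
for n,z,ps in [('plate',.105,[(155,584),(597,586)]),('scr',.107,[(201,317),(549,317)]),('base screws',.0125,[(142,442),(615,442)]),('hous',.107,[(140,385),(608,385)])]:
    for p in ps: print(n,M.T@(plane(W,f(p),z)-s['ee_pos']))
"
```

```text
[0.6705 0.2547 0.0712]
plate [-0.0339 -0.0241 -0.0456]
plate [-0.0339  0.0232 -0.0454]
scr [-0.0359 -0.0174 -0.0733]
scr [-0.0359  0.0165 -0.0733]
base screws [ 0.0586 -0.0457 -0.0474]
base screws [ 0.0586  0.0443 -0.0474]
hous [-0.0359 -0.0238 -0.0668]
hous [-0.0359  0.0227 -0.0668]
```

>>> {"name": "move_arm", "arguments": {"increments": [[4.8,0.1,-0.13,-0.5,0],[4.8,0.1,-0.13,-1,0],[4.8,0.1,-0.13,-1.5,0],[4.8,0.1,-0.13,-1.8,0],[4.8,0.1,-0.13,-1.8,0],[4.8,0.1,-0.13,-1.8,0]]}}

```text
clock: 19.38
ee_pos: [0.653, 0.2493, 0.0694]
tcp_rot: [0.026, 1.57, 0.255]
wrist_force: [0.7, -0.0, -2.6]
opening: 0.0533
```

```bash
python3 -c "
from h import *
go([.6508,.2486,.0698],13)
crop(env.capture('side'),300,120,400,210,7,'pics/d6.png')
w=env.capture('wrist');crop(w,200,150,450,410,2.4,'pics/w9.png')
"
```

```text
t 19.38 pos [0.653  0.2493 0.0694] zang 13.12 tilt [-1.e+00  0.e+00  4.e-04] q5,q6 [-0.   1.7] F [ 0.7 -0.  -2.6] op 0.0533
shift cm [-0.04 -0.01 -0.23] turn 0.12
```

View pics/d6.png

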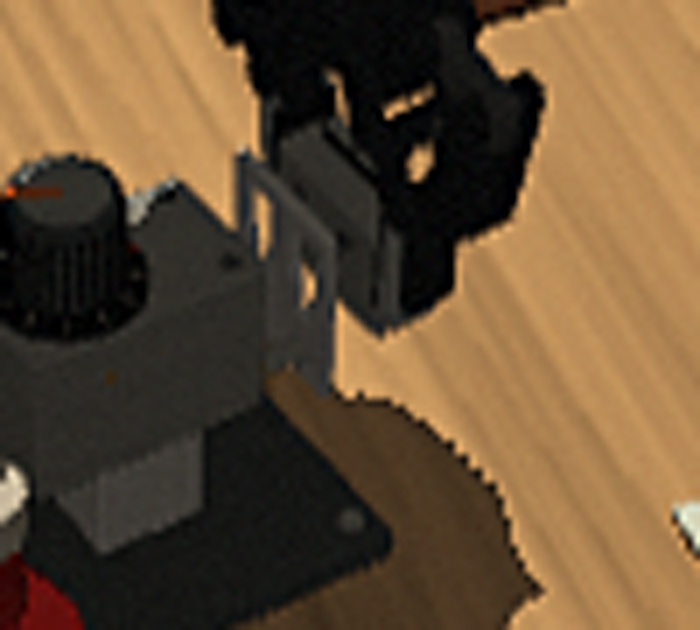

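View pics/w9.png

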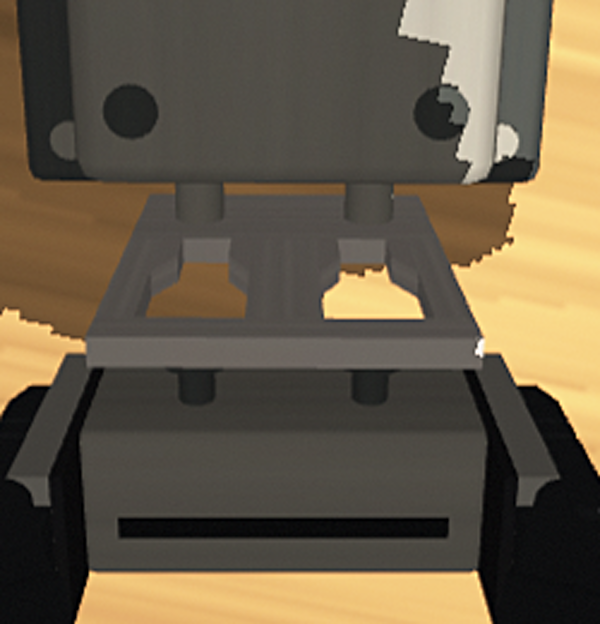

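>>> {"name": "move_arm", "arguments": {"increments": [[4.8,0,0,-0.3,0],[4.8,0,0,-0.6,0],[4.8,0,0,-0.9,0],[4.8,0,0,-0.9,0],[4.8,0,0,-0.9,0]]}}

```text
clock: 20.1
ee_pos: [0.6442, 0.2472, 0.0694]
tcp_rot: [0.039, 1.571, 0.268]
wrist_force: [-0.3, 0.0, -2.8]
opening: 0.0532
```

```bash
python3 -c "
from h import *
go([.6508,.2486,.0698],13)
"
```

```text
t 20.1 pos [0.6442 0.2472 0.0694] zang 13.13 tilt [-1.e+00  0.e+00  2.e-04] q5,q6 [0.  1.7] F [-0.3  0.  -2.8] op 0.0532
shift cm [-0.04 -0.01  0.68] turn 0.13
```

>>> {"name": "move_arm", "arguments": {"increments": [[4.8,0,0,-0.15,0],[4.8,0,0,-0.3,0],[4.8,0,0,-0.3,0],[4.8,0,0,-0.3,0]]}}

```text
clock: 20.6
ee_pos: [0.6416, 0.2466, 0.0694]
tcp_rot: [0.006, 1.57, 0.235]
wrist_force: [2.5, 0.7, -3.3]
opening: 0.0532
```

```bash
python3 -c "
from h import *
go([.6508,.2486,.0698],13)
crop(env.capture('side'),300,120,400,210,7,'pics/d7.png')
w=env.capture('wrist');crop(w,200,150,450,410,2.4,'pics/w10.png')
"
```

```text
t 20.6 pos [0.6416 0.2466 0.0694] zang 13.12 tilt [-1.e+00  0.e+00  9.e-04] q5,q6 [-0.   1.8] F [ 2.5  0.7 -3.3] op 0.0532
shift cm [-0.04 -0.01  0.94] turn 0.12
```

View pics/w10.png

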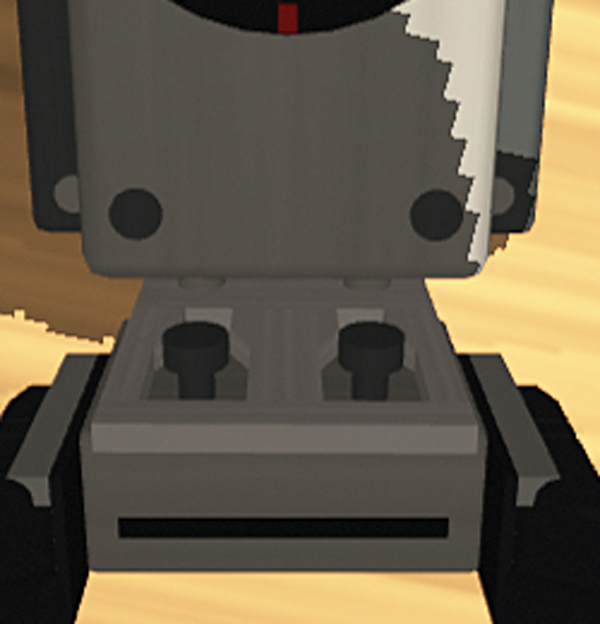

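>>> {"name": "move_arm", "arguments": {"increments": [[4.8,0,0,0.08,0],[4.8,0.3,0,0.08,0],[4.8,0.7,0,0.08,0],[4.8,1.0,0,0.08,0],[4.8,1.3,0,0.08,0],[4.8,1.5,0,0.08,0],[4.8,1.5,0,0.08,0],[4.8,1.5,0,0.08,0]]}}

```text
clock: 21.7
ee_pos: [0.6419, 0.2467, 0.0543]
tcp_rot: [-3.034, 1.571, -2.805]
wrist_force: [-0.4, 0.5, -2.6]
opening: 0.0534
```

```bash
python3 -c "
from h import *
go([.6417,.2467,.0503],13)
"
```

```text
t 21.7 pos [0.6419 0.2467 0.0543] zang 13.13 tilt [-1.e+00 -0.e+00 -1.e-04] q5,q6 [-0.   1.7] F [-0.4  0.5 -2.6] op 0.0534
shift cm [ 0.4   0.01 -0.02] turn 0.13
```

In the channels with no side force. Continue down gently to the floor.

>>> {"name": "move_arm", "arguments": {"increments": [[4.8,0.2,0,0,0],[4.8,0.35,0,0,0],[4.8,0.42,0,0,0],[4.8,0.46,0,0,0],[4.8,0.46,0,0,0]]}}

```text
clock: 22.32
ee_pos: [0.6419, 0.2467, 0.0501]
tcp_rot: [-0.028, 1.571, 0.202]
wrist_force: [-2.4, -0.8, 2.4]
opening: 0.0535
```

```bash
python3 -c "
from h import *
go([.6417,.2467,.0503],13)
"
```

```text
t 22.32 pos [0.6419 0.2467 0.0501] zang 13.13 tilt [-1.e+00 -0.e+00  2.e-04] q5,q6 [-0.   1.7] F [-2.4 -0.8  2.4] op 0.0535
shift cm [-0.02  0.01 -0.02] turn 0.13
```

>>> {"name": "move_arm", "arguments": {"increments": [[4.8,0.06,0,0,0],[4.8,0.06,0,0,0]]}}

```text
clock: 22.58
ee_pos: [0.642, 0.2467, 0.0499]
tcp_rot: [-0.122, 1.57, 0.107]
wrist_force: [-3.2, -1.2, 4.7]
opening: 0.0533
```

```bash
python3 -c "
from h import *
go([.6417,.2467,.0503],13)
crop(env.capture('side'),300,120,400,210,7,'pics/d8.png')
w=env.capture('wrist');crop(w,200,150,450,410,2.4,'pics/w11.png')
"
```

```text
t 22.57 pos [0.642  0.2467 0.0499] zang 13.12 tilt [-1.e+00 -1.e-04  4.e-04] q5,q6 [-0.   1.8] F [-3.2 -1.2  4.7] op 0.0533
shift cm [-0.04  0.01 -0.03] turn 0.12
```

View pics/w11.png

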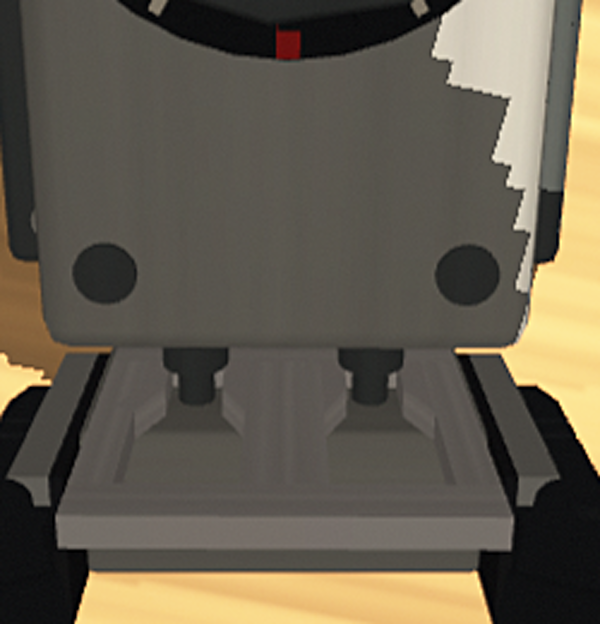

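View pics/d8.png

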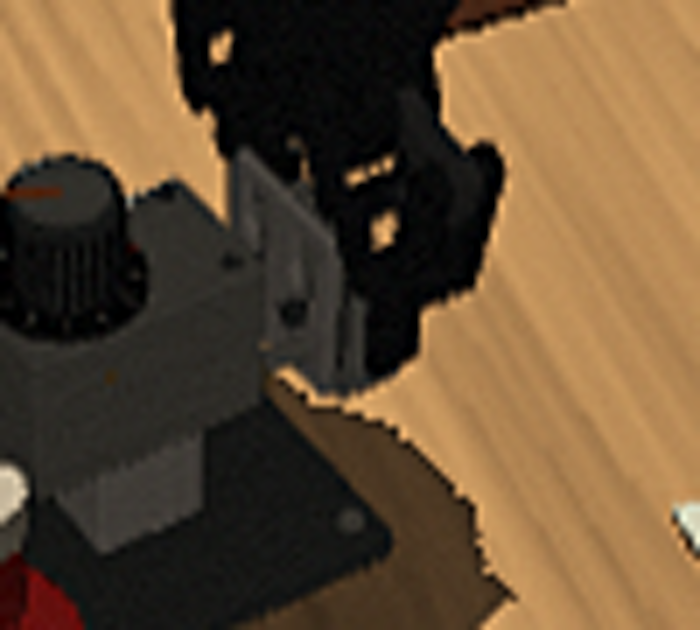

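>>> {"name": "move_arm", "arguments": {"increments": [[5.6,0,0,0,0],[6.2,0,0,0,0],[7,0,0,0,0],[7.2,0,0,0,0],[7.2,-1,0,0,0],[7.2,-3,0,0.5,0],[7.2,-7,0,1,0],[7.2,-11,0,1,0],[7.2,-15,0,1,0],[7.2,-15,0,1,0]]}}

```text
clock: 23.92
ee_pos: [0.6542, 0.2496, 0.2045]
tcp_rot: [0.034, 1.562, 0.263]
wrist_force: [0.0, -0.0, 0.4]
opening: 0.0718
```

```bash
python3 -c "
from h import *
go([.6417,.2467,.0503],13)
crop(env.capture('side'),230,120,400,260,4.5,'pics/d9.png')
w=env.capture('wrist');cv2.imwrite('pics/w12.png',w[:,:,::-1])
"
```

```text
t 23.93 pos [0.6542 0.2496 0.2045] zang 13.13 tilt [-1.0e+00  3.0e-04  8.5e-03] q5,q6 [0.  1.7] F [ 0.  -0.   0.4] op 0.0718
shift cm [ 1.541e+01 -1.000e-02 -1.420e+00] turn 0.13
```

View pics/d9.png

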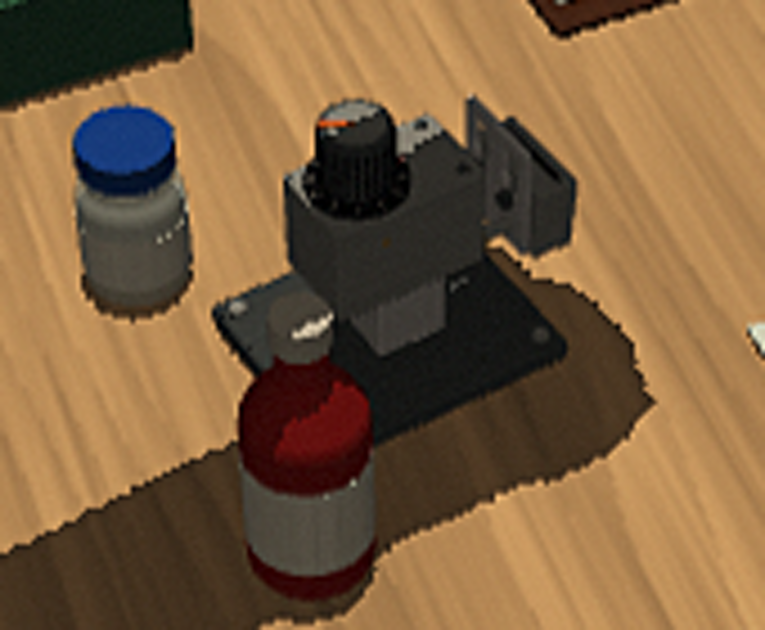

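View pics/w12.png

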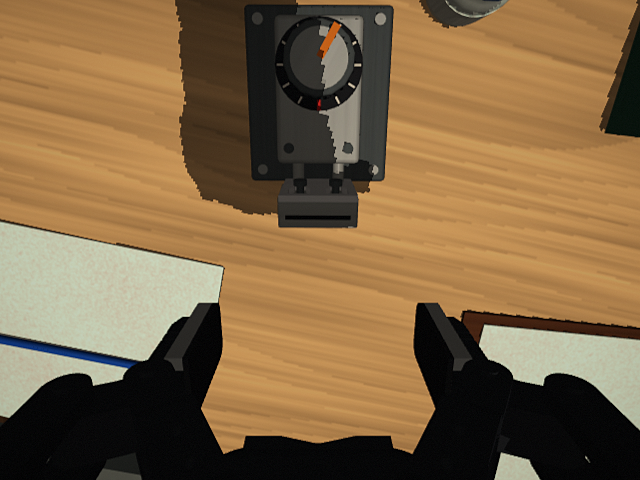

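>>> {"name": "move_arm", "arguments": {"increments": [[7.2,-1,0,2,0],[7.2,-2,0,3,0],[7.2,-2,0,3,0],[7.2,-2,0,3,0]]}}

```text
clock: 24.52
ee_pos: [0.6799, 0.2555, 0.2175]
tcp_rot: [-3.128, 1.568, -2.899]
wrist_force: [-0.6, 0.2, 0.5]
opening: 0.0718
```

```bash
python3 -c "
from h import *
W=cam('wrist');w=env.capture('wrist');crop(w,230,0,410,240,2.5,'pics/w13.png')
cv2.imwrite('pics/s13.png',env.capture('scene')[:,:,::-1])
print(env.read_state()['clock'])
"
```

```text
24.625
```

View pics/w13.png

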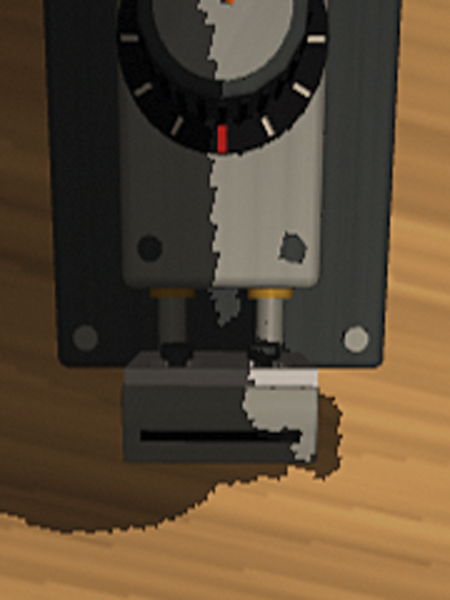

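View pics/s13.png

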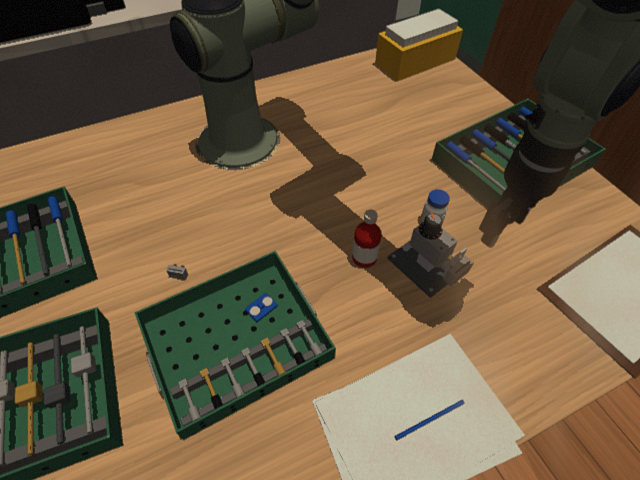

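The wrist picture shows the block hanging square on the plate, with both heads behind it. The scene picture shows the bottle, jar and insert where they were.

```bash
python3 -c "
from plant import env
print(env.job_done())"
```

```text
the job is handed in; nothing more can be done
None
```

The jig is set and the job is handed in, at about 24.6 s of the 72 s allowed.

- **Knob:** I wound it clockwise to the stop. The torque rose to about 0.2 N m there, and the orange line lay 1° from the front-plate direction. I then backed it off 151° and let the detent draw it in. The line read about 147° right after release and about 150° once the block was hung, which is five clicks.
- **Block:** I took the larger block from the green tray, passed both studs through the windows and lowered it. It met the slot floors at the expected height (TCP at 50.1 mm against 50.3 mm worked out). I pressed down with about 7 N and let go. The last wrist picture shows it hanging square with both heads behind the plate.
- **Bystanders:** In the last scene picture the bottle, jar and insert look unmoved. I judged this by eye and did not measure it.
- **Disagreements:** The wrist camera read about 1 mm to the left (+y) of where the gripper found things, and I allowed for that. The base plate's centre lies about 15 mm off the jig origin given in the text. The distance from knob to front plate did match, so I worked from those.

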